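# Load the specimen caddy into the reader and switch it on with the key

## Task

Carry the specimen caddy by its handle, level so that no pot tips over, and set it down gently on the reader's loading deck, flat inside the kerb, and let go of it. Then take the key from its stand, push it fully into the reader's key switch and turn it clockwise to the stop; leave the key in the switch. Leave everything else on the counter where it is.

Things in the scene. Friction and masses are not known exactly. Their poses are not given: they have to be found in the camera images.
- caddy: Specimen caddy: a bare aluminium tray 120 (its x) x 160 (its y), with a 16 mm high rim, floor and rim 5 thick, and a carrying arch: two end posts and a straight flat-sided handle bar along its y, 12 wide (x), 14 high, centred 125 above the underside. Origin: centre of the underside, z up. Empty 0.35 kg; with the three pots about 0.5 kg, balanced under the handle. The same either way round.
- caddy_handle (a point): Centre of the caddy's handle bar, 125 above the caddy's underside; axes as the caddy's. 138 mm of the bar is free between the posts.
- pot_a: One of the three clear specimen pots with white caps standing loose in the caddy: diameter 34, 55 tall, about 50 g. Origin: centre of its underside.
- pot_b: One of the three clear specimen pots with white caps standing loose in the caddy: diameter 34, 55 tall, about 50 g. Origin: centre of its underside.
- pot_c: One of the three clear specimen pots with white caps standing loose in the caddy: diameter 34, 55 tall, about 50 g. Origin: centre of its underside.
- reader: White benchtop reader, fixed to the counter. Origin: on the counter under the centre of its loading deck; its -x side is the open front, z up. Behind the deck (x from 80 to 180, y from -190 to 110) is a housing 100 tall; the key-switch turret stands beside the deck at x -20, y -155: a white box 70 x 64, 58 tall, with the steel switch on it.
- deck (a point): Centre of the reader's loading deck, at the height of its grey floor (20 above the counter); axes as the reader's. The floor is 140 (x) x 180 (y), with a kerb 10 high and 10 thick on all four sides, so the caddy fits with 10 mm to spare on each side when its handle runs along the deck's y (either way round).
- key_slot (a point): Middle of the slot's mouth on the top face of the round steel key switch (diameter 44, top 85 above the counter). Its x runs along the slot and turns with the switch. The slot is 17 x 8 mm, 25 deep, with a 2 mm lead-in.
- rotor (a joint): Angle of the key switch in rad: 0 is off (slot along the reader's y); it grows as the switch is turned clockwise seen from above, to a stop at 1.05. It starts between 0 and 0.15, stays where it is left, and needs about 0.05 N m. The key has about 0.22 rad of play in the slot before it carries the switch along.
- key: The reader's key, standing upright, loose, in its stand. Origin: middle of the lower end of the blade, z up. Steel blade 14 (its x) x 5 (y), 22 long; above it, from 22 to 26, a flange 34 x 18 that comes to rest on the switch's top when the key is fully in; above that, from 26 to 62, a black grip 28 (x) x 10 (y). 62 long in all, 40 g. Works either way round.
- key_grip (a point): Point inside the key's black grip to take hold of, 50 above the blade's lower end; axes as the key's.
- key_stand: Grey block fixed to the counter, 60 (its x) x 40 (y) x 50 tall, with a loose slot 19 x 10, 30 deep in its top that holds the key; origin centre of the underside. The key's flange rests on its top.
- spare_pot: Bystander, loose, to be left alone: a fourth pot just like those in the caddy, standing by itself on the counter (diameter 34, 55 tall). Origin: centre of its underside.
- kit_box: Bystander, loose, to be left alone: cardboard test-kit box, 70 x 110 x 75, standing near the robot. Origin: centre of its underside.
- meter: Bystander, loose, to be left alone: flat black glucose meter, 50 x 85 x 18, lying near the robot. Origin: centre of its underside.
- cassette: Bystander, loose, to be left alone: small flat white test cassette, 22 x 70 x 6, lying near the robot. Origin: centre of its underside.
- swab_tray: Bystander, loose, to be left alone: empty open white plastic tray without a handle, 90 x 140 x 28. Origin: centre of its underside.
- gel_bottle: Bystander, loose, to be left alone: gel bottle, diameter 60, 170 tall. Origin: centre of its underside.
- cup: Bystander, loose, to be left alone: white plastic cup, rim diameter 60, 80 tall. Origin: centre of its underside.
Mind the look-alikes: they are no part of the job. What is shaped like the caddy but orange is not meant.

How it is judged:
On the way, in this order (a step that is already met when the one before it is completed fails the run):
1. the caddy stands flat on the deck inside the kerb, released, with its pots standing in it (horizontal distance between caddy and deck below 0.018 m and z of caddy in the frame of deck below 0.004 m and angle between the y axis of caddy and the y axis of deck, either way round below 0.2 rad and angle between caddy's own z axis and vertical below 0.06 rad and contact force between the fingers and caddy below 0.1 N and angle between each of pot_a, pot_b, pot_c's own z axis and vertical below 0.2 rad and distance between each of pot_a, pot_b, pot_c and caddy below 0.085 m), for 0.2 s.
2. the key is fully in the key switch (z of key in the frame of key_slot below -0.018 m and horizontal distance between key and key_slot below 0.006 m), for 0.1 s.
3. the key switch is turned to its stop with the key in it (all of step 2 and value of joint rotor above 0.9 rad), for 0.2 s.
At the end, for the whole second after the job is handed in: The caddy stands flat on the deck inside the kerb (within 18 mm of its centre, handle within 0.2 rad of the deck's y), the three pots upright in it; the key is in the switch to within 4 mm of full depth and left there; the switch is turned past 0.9 rad; all is released and at rest (all of step 1 and all of step 3 and linear speed of each of caddy, key below 0.02 m/s); the robot touches nothing.
It fails at once if the caddy is tipped more than about 17 degrees (angle between caddy's own z axis and vertical above 0.3 rad).
It fails at once if a pot tips over or leaves the caddy (angle between any of pot_a, pot_b, pot_c's own z axis and vertical above 0.45 rad or distance between any of pot_a, pot_b, pot_c and caddy above 0.11 m).
It fails at once if the caddy is dropped: it falls faster than 0.4 m/s with no finger on it (linear speed of caddy above 0.4 m/s and contact force between the fingers and caddy below 0.1 N).
It fails at once if a bystander is moved by more than 30 mm (distance of any of spare_pot, kit_box, meter, cassette, swab_tray, gel_bottle, cup from where it was at the start of the episode above 0.03 m).
It also fails if it takes over 72 s, if anything falls off the work surface, if the arm or the gripper's body presses on something with over 40 N, if the wrist force passes 120 N, or if a joint passes its speed limit or range.

## Robot

A 6-joint arm with a two-finger parallel gripper is mounted at the origin on the work surface. World frame = base frame: x ahead of the robot, y to its left, z up, the work surface at z = 0. Lengths are in m, angles in rad, forces in N, time in s.
With the tool pointing down it reaches from about 0.325 to 0.85 m from the base axis. Payload 15.5 kg.
Tool frame: the origin (TCP) lies midway between the tips of the shut fingers; the grasp point (between the pads) lies 19 mm behind it; z points along the fingers, y is the line along which they close (so a half turn about z gives the same grasp; the last joint's range is limited). The gripper opens to 91 mm and grips with 3 to 60 N. Pads are 32 mm wide; open, the fingers measure 118 mm over their backs; the gripper's body (76 mm by 178 mm) begins 60 mm behind the grasp point.
Start: joints at [1.167, 0.494, 1.345, -0, 1.302, -0.096], TCP at [0.19, 0.595, 0.214] pointing down, gripper open.
Joint ranges: [-2.91, 2.91], [-0.82, 2.16], [0.22, 2.67], [-1.22, 4.37], [0.12, 2.79], [-3.08, 3.08]. Speed limits (rad/s): [1.89, 1.89, 2.57, 3.01, 3.01, 3.01].

## Interface

Orientations are given as a rotation vector (axis times angle).
In Python, from cell import ctrl gives the robot as it stands.
- The arm moves only by the tool apply_moves, never from a script. Its arguments are lists of equal length, an entry for each row: "delta_pos": the shift along the tool's x, y, z each as a share of 20 mm, from -1 to 1, a list of three; "twist": the turn, a rotation vector about the tool's x, y, z each as a share of 180 degrees, from -1 to 1, a list of three; "hand": the opening, from -1 (shut) to 1 (fully open). A call has 1 to 12 rows; each row shifts and turns the commanded pose from where the row before left it, along the tool's axes as they then stand; what a row does not reach is not made up. A row lasts 1/10 s, in which the tool goes at most 50 mm and 8.59 degrees, less where a joint would pass 70% of its speed; a pose out of reach is approached as far as the arm can. A call with a number of a shift or a turn outside -1 to 1 is refused whole. A call with a gripper value outside its range is refused whole. The fingers move at their own pace and stop on an object; "newtons" is the grip in N (left out, the last holds). Time passes only in rows, so rows that do not move let the fingers close. It gives the time, the measured TCP pose, the force, the opening and the grip force at its end, in the units of the state.
- ctrl.get_obs(): the state, without advancing time (a new reading comes with each control period).
- ctrl.camera(name): name is "scene" or "top" or "wrist"; returns a dict with "color" (420x560x3 uint8, blue, green, red), "fx", "fy", "cx", "cy" (pixels), "rvec" (rotation vector, rad) and "tvec" (3), from world to camera coordinates, as OpenCV has them. Camera axes: x right, y down, z forward; pixel columns grow to the right and rows downward; lengths in m; the calibration is good to about 2 mm. The wrist camera is an equidistant fisheye: a pixel r from the principal point sees the ray r / f radians off the axis. A picture is of the moment at which its call begins. There is no depth.
- ctrl.close_job(): hands the job in; it is judged then, once.
Trained networks look in a picture, given as the dict that the camera call returned (one of the last four; its "shot" number tells which), for a name from the list of things; names that differ only in an ending like _2 or _b are one class to them, and where a whole thing is asked for, a point or a joint stands for the part that bears it (a point fixed in the world has none). Each returns a list of dicts, best first, with "confidence" (0 to 1); they miss things now and then, are a little off and sometimes report something else, mostly with a low value. They report only what shows in the picture. A call takes as long as a camera call. They do not tell look-alikes from the thing itself.
- ctrl.spot_in(target, picture): "rect" ([centre column, centre row, width, height] in pixels, round what is visible of it).
- ctrl.mark_of(target, picture): "location" ([column, row] in pixels: a listed point, or the origin of a listed thing).
The state is a dict: "time_s": time; "joint_pos": joint angles; "joint_vel": joint speeds; "effort": joint torques, N m; "eef_pos": TCP position; "orientation": TCP orientation; "ft_force": force on the tool from outside, world axes, zero at the start; "torque": the same for the moment, N m; "grip_width": opening from 0.0 (shut) to 1.0 (fully open); "gripper_force": force on a finger pad.
Only numpy, scipy, OpenCV 4.12 (cv2) and the standard library are available. Lean on these libraries where they do the work, as an engineer would, in place of code of your own. Each camera call takes 0.05 s, during which the arm holds its last target. There are 200 camera calls.

## Working session

There is one attempt and no reset: what is moved stays moved. The work goes in short steps, Python scripts to look and compute and a tool call to move; the robot and the scene stay as the last step left them, time stands still between calls to the robot, and variables do not carry over. Pictures are saved under pics/ and viewed, at most 10 in all, crops included, and the job is handed in when it is done.

Besides the shell and the picture viewer there is one more tool, called after ">>>" as name(argument=value, ...), one argument or row to a line, values as JSON. apply_moves: Moves the arm, as the interface text tells. Its arguments: {"type":"object","properties":{"delta_pos":{"type":"array","items":{"type":"array","items":{"type":"number"}}},"twist":{"type":"array","items":{"type":"array","items":{"type":"number"}}},"hand":{"type":"array","items":{"type":"number"}},"newtons":{"type":"number"}},"required":["delta_pos","twist","hand"]}

```bash
mkdir -p pics; cat > h.py <<'E'
from cell import ctrl
import numpy as np, cv2
from scipy.spatial.transform import Rotation as R
def ray(p,uv):
    Rm=cv2.Rodrigues(np.array(p['rvec'],float))[0]; t=np.array(p['tvec'],float)
    x=(uv[0]-p['cx'])/p['fx']; y=(uv[1]-p['cy'])/p['fy']
    if p.get('name')=='wrist':
        r=np.hypot(x,y); s=np.sin(r)/r if r>1e-9 else 1; d=np.array([x*s,y*s,np.cos(r)])
    else: d=np.array([x,y,1.])
    return -Rm.T@t, Rm.T@d
def onz(p,uv,z):
    o,d=ray(p,uv); return o+d*(z-o[2])/d[2]
def proj(p,X):
    Rm=cv2.Rodrigues(np.array(p['rvec'],float))[0]; c=Rm@np.array(X,float)+np.array(p['tvec'],float)
    if p.get('name')=='wrist':
        r=np.hypot(c[0],c[1]); th=np.arctan2(r,c[2]); q=c[:2]/r*th
    else: q=c[:2]/c[2]
    return np.array([p['fx']*q[0]+p['cx'],p['fy']*q[1]+p['cy']])
def cam(n):
    p=ctrl.camera(n); p['name']=n; return p
E
python3 - <<'E'
from h import *
np.set_printoptions(precision=3,suppress=True)
ims=[]
for n in ['scene','top']:
    p=cam(n); cv2.imwrite(f'pics/{n}0.png',p['color'])
    print(n,[k for k in p if k!='color'],p['fx'],-cv2.Rodrigues(np.array(p['rvec']))[0].T@np.array(p['tvec']))
    for t,z in [('caddy_handle',.125),('deck',.02),('key_slot',.085),('key_grip',.078),('reader',0),('caddy',0),('spare_pot',0),('gel_bottle',0),('cup',0),('kit_box',0),('swab_tray',0),('key_stand',0)]:
        for d in ctrl.mark_of(t,p)[:3]:
            print(t,round(d['confidence'],2),np.round(d['location'],1),onz(p,d['location'],z))
print({k:np.round(v,3) for k,v in ctrl.get_obs().items()})
E
```

```text
scene ['fx', 'fy', 'cx', 'cy', 'rvec', 'tvec', 'shot', 'name'] 448.2288631093771 [1.437 0.32  0.917]
caddy_handle 0.93 [432.8 202.8] [0.341 0.422 0.125]
caddy_handle 0.86 [346.3 236. ] [0.56  0.217 0.125]
caddy_handle 0.46 [259.5 247.4] [0.673 0.017 0.125]
deck 0.91 [199.4 229.2] [ 0.557 -0.221  0.02 ]
key_slot 0.2 [347.7 280. ] [0.673 0.248 0.085]
key_slot 0.18 [228.5 191.8] [ 0.435 -0.174  0.085]
key_grip 0.43 [276.6 208.9] [ 0.458 -0.01   0.078]
reader 0.92 [206.2 236.6] [ 0.561 -0.199  0.   ]
reader 0.66 [347.2 237.4] [0.427 0.205 0.   ]
caddy 0.88 [348.  274.1] [0.573 0.238 0.   ]
caddy 0.59 [423.1 234. ] [0.337 0.42  0.   ]
caddy 0.15 [452.5 280.7] [0.505 0.512 0.   ]
spare_pot 0.53 [262.7 249.1] [ 0.557 -0.019  0.   ]
gel_bottle 0.66 [451.1 279. ] [0.5   0.508 0.   ]
cup 0.69 [235.7 290.4] [ 0.727 -0.033  0.   ]
kit_box 0.65 [176.9 182.2] [ 0.34  -0.417  0.   ]
swab_tray 0.95 [126.1 204.8] [ 0.507 -0.513  0.   ]
swab_tray 0.39 [346.4 270.5] [0.561 0.231 0.   ]
key_stand 0.65 [265.6 249.3] [ 0.555 -0.011 -0.   ]
key_stand 0.64 [277.2 227.3] [ 0.452 -0.01   0.   ]
key_stand 0.26
[... 862 characters left out ...]
 0.714 -0.046  0.   ]
cup 0.69 [124.3 227.4] [0.493 0.517 0.   ]
kit_box 0.98 [402.3 269.4] [ 0.333 -0.417  0.   ]
swab_tray 0.8 [424.7 212.2] [ 0.526 -0.507  0.   ]
key_stand 0.62 [286.  236.7] [ 0.451 -0.029  0.   ]
{'time_s': np.float64(1.3), 'joint_pos': array([ 1.167,  0.494,  1.346,  0.   ,  1.302, -0.095]), 'joint_vel': array([-0.001, -0.001, -0.   , -0.   ,  0.   ,  0.001]), 'effort': array([ -0.001, -87.868, -38.226,   0.071,   0.044,  -0.   ]), 'eef_pos': array([0.19 , 0.595, 0.214]), 'orientation': array([-0.483, -3.104, -0.   ]), 'ft_force': array([-0.472, -0.5  , -0.135]), 'torque': array([ 0.035, -0.036,  0.03 ]), 'gripper_force': np.float64(0.0), 'grip_width': np.float64(1.0)}
```

View pics/top0.png

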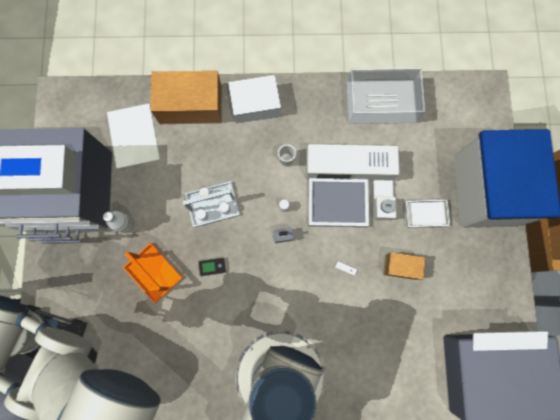

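View pics/scene0.png

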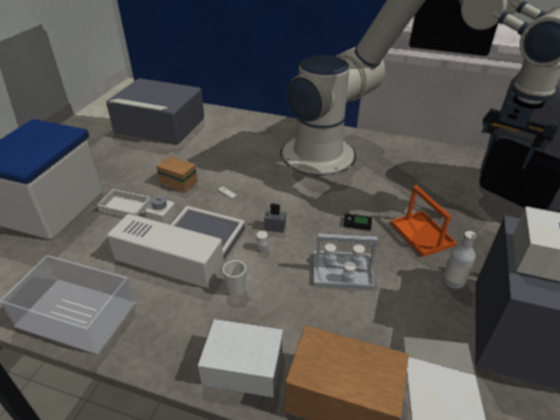

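The top view shows the aluminium caddy at (212,203), the deck at (338,202) with the turret at (387,205), the key stand at (284,234) and the orange look-alike at (153,272). In the scene view the caddy is at (345,260) and the orange one at (425,220). A magnified crop should give the yaws.

```bash
python3 - <<'E'
import cv2,numpy as np
a=cv2.imread('pics/top0.png')[165:255,175:420]; b=cv2.imread('pics/scene0.png')[180:300,110:390]
f=lambda i:cv2.resize(i,None,fx=800/i.shape[1],fy=800/i.shape[1],interpolation=cv2.INTER_CUBIC)
i=np.vstack([f(a),f(b)[:300]]);print(f(a).shape,800/245,800/280);cv2.imwrite('pics/c1.png',i)
E
```

```text
(294, 800, 3) 3.2653061224489797 2.857142857142857
```

View pics/c1.png

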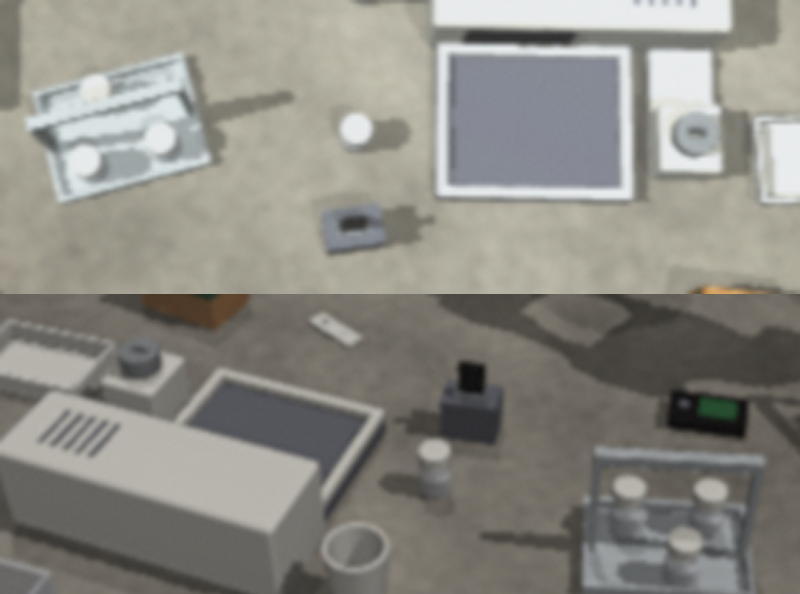

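The crop shows the handle from (30,125) to (192,80), the caddy's rim corners at (33,93), (183,55), (210,160) and (62,200), the kerb's outer corners at (438,45), (630,45), (633,198) and (436,196), the switch at (696,132) and the key at (353,222).

```bash
cat >> h.py <<'E'
def tool(yaw):  # tool down, tool y axis (closing) at world angle yaw
    y=np.array([np.cos(yaw),np.sin(yaw),0]); z=np.array([0,0,-1.]); return np.stack([np.cross(y,z),y,z],1)
def goto(xyz,yaw):
    o=ctrl.get_obs(); Rc=R.from_rotvec(o['orientation']).as_matrix()
    c=[(tool(y),y) for y in (yaw,yaw+np.pi)]
    T=min(c,key=lambda t:R.from_matrix(Rc.T@t[0]).magnitude())[0]
    tw=R.from_matrix(Rc.T@T).as_rotvec()
    yc=np.arctan2(Rc[1,1],Rc[0,1])
    print('shift(tool now, units20mm)',np.round(Rc.T@(np.array(xyz)-o['eef_pos'])/.02,2),'twist/pi',np.round(tw/np.pi,4),'yaw_now',round(yc,3),'q6',round(o['joint_pos'][5],2),'at',np.round(o['eef_pos'],4))
E
python3 - <<'E'
from h import *
np.set_printoptions(precision=3,suppress=True)
p=cam('top'); s=245/800
P=lambda u,z: onz(p,(175+(u[0]+.5)*s-.5,165+(u[1]+.5)*s-.5),z)
c=[P(u,.016) for u in [(33,93),(183,55),(210,160),(62,200)]]; print('caddy',np.mean(c,0),*c)
h=[P(u,.132) for u in [(30,125),(192,80)]]; print('handle',np.mean(h,0),*h, np.arctan2(*(h[0]-h[1])[:2][::-1]))
d=[P(u,.03) for u in [(438,45),(630,45),(633,198),(436,196)]]; print('deck',np.mean(d,0),*d)
print('slot',P((696,132),.085),'key',P((353,222),.112))
goto([.555,.218,.30],0)
E
```

```text
caddy [0.567 0.219 0.016] [0.604 0.312 0.016] [0.642 0.156 0.016] [0.53  0.128 0.016] [0.491 0.28  0.016]
handle [0.568 0.213 0.132] [0.547 0.291 0.132] [0.588 0.136 0.132] 1.8312842685425734
deck [ 0.563 -0.208  0.03 ] [ 0.644 -0.111  0.03 ] [ 0.641 -0.311  0.03 ] [ 0.48  -0.305  0.03 ] [ 0.486 -0.103  0.03 ]
slot [ 0.537 -0.36   0.085] key [ 0.45  -0.017  0.112]
shift(tool now, units20mm) [-23.12 -12.43  -4.3 ] twist/pi [ 0.    -0.     0.402] yaw_now 1.262 q6 -0.1 at [0.19  0.596 0.214]
```

>>> apply_moves(
  delta_pos=[
    [-0.96,-0.52,-0.36],
    [-0.96,-0.52,-0.36],
    [-0.96,-0.52,-0.36],
    [-0.96,-0.52,-0.36],
    [-0.96,-0.52,-0.36],
    [-0.96,-0.52,-0.36],
    [-0.96,-0.52,-0.36],
    [-0.96,-0.52,-0.36],
    [-0.96,-0.52,-0.36],
    [-0.96,-0.52,-0.36],
    [-0.96,-0.52,-0.36],
    [-0.96,-0.52,-0.36],
  ],
  twist=[
    [0,0,0],
    [0,0,0],
    [0,0,0],
    [0,0,0],
    [0,0,0],
    [0,0,0],
    [0,0,0],
    [0,0,0],
    [0,0,0],
    [0,0,0],
    [0,0,0],
    [0,0,0],
  ],
  hand=[1,1,1,1,1,1,1,1,1,1,1,1],
)

```text
time_s: 2.55
eef_pos: [0.372, 0.4058, 0.3007]
orientation: [0.483, 3.104, 0.0]
ft_force: [-0.6, 0.2, -0.4]
grip_width: 1.0
gripper_force: 0.0
```

>>> apply_moves(
  delta_pos=[
    [-0.96,-0.52,0],
    [-0.96,-0.52,0],
    [-0.96,-0.52,0],
    [-0.96,-0.52,0],
    [-0.96,-0.52,0],
    [-0.96,-0.52,0],
    [-0.96,-0.52,0],
    [-0.96,-0.52,0],
    [-0.96,-0.52,0],
    [-0.96,-0.52,0],
    [-0.96,-0.52,0],
    [-0.96,-0.52,0],
  ],
  twist=[
    [0,0,0],
    [0,0,0],
    [0,0,0],
    [0,0,0],
    [0,0,0],
    [0,0,0],
    [0,0,0],
    [0,0,0],
    [0,0,0],
    [0,0,0],
    [0,0,0],
    [0,0,0],
  ],
  hand=[1,1,1,1,1,1,1,1,1,1,1,1],
)

```text
time_s: 3.75
eef_pos: [0.5537, 0.2169, 0.3004]
orientation: [0.483, 3.104, 0.0]
ft_force: [0.8, 0.8, -0.2]
grip_width: 1.002
gripper_force: 0.0
```

>>> apply_moves(
  delta_pos=[
    [0,0,0],
    [0,0,0],
    [0,0,0],
    [0,0,0],
    [0,0,0],
    [0,0,0],
    [0,0,0],
    [0,0,0],
  ],
  twist=[
    [0,0,0.04],
    [0,0,0.04],
    [0,0,0.04],
    [0,0,0.04],
    [0,0,0.04],
    [0,0,0.04],
    [0,0,0.04],
    [0,0,0.04],
  ],
  hand=[1,1,1,1,1,1,1,1],
)

```text
time_s: 4.55
eef_pos: [0.553, 0.2176, 0.3003]
orientation: [-1.925, -2.483, 0.0]
ft_force: [-0.1, -0.7, 0.9]
grip_width: 1.001
gripper_force: 0.0
```

```bash
python3 - <<'E'
from h import *
np.set_printoptions(precision=3,suppress=True)
p=cam('wrist'); cv2.imwrite('pics/w1.png',p['color'])
print(p['fx'],p['cx'],p['cy'])
for t,z in [('caddy_handle',.125),('caddy',0),('pot_a',.005),('key_grip',.078),('deck',.02),('key_slot',.085)]:
    for d in ctrl.mark_of(t,p)[:3]: print(t,round(d['confidence'],2),np.round(d['location'],1),onz(p,d['location'],z))
goto([.56,.216,.30],.26)
E
```

```text
325.19226210127806 279.57123560523064 208.14212860871055
caddy_handle 0.61 [295.  186.7] [0.569 0.223 0.125]
caddy 0.64 [172.   12.7] [0.337 0.413 0.   ]
caddy 0.6 [290.  169.8] [0.568 0.219 0.   ]
caddy 0.26 [297.2 186.9] [0.585 0.197 0.   ]
pot_a 0.92 [270.8 195.3] [0.55  0.176 0.005]
pot_a 0.87 [268.  144.5] [0.528 0.248 0.005]
pot_a 0.64 [314.  162.4] [0.599 0.24  0.005]
shift(tool now, units20mm) [-0.17  0.31  0.02] twist/pi [-0. -0. -0.] yaw_now 0.259 q6 0.02 at [0.553 0.218 0.3  ]
```

View pics/w1.png

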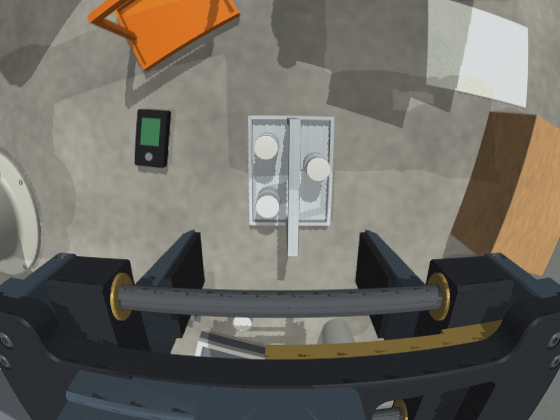

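The wrist view shows the handle bar vertical in the picture, from (294,118) to (293,256), and the caddy's rim corners at (249,117), (334,117), (331,226) and (249,225), so the yaw fits.

```bash
python3 - <<'E'
from h import *
np.set_printoptions(precision=4,suppress=True)
p=cam('wrist')
h=[onz(p,u,.132) for u in [(294,118),(293,256)]]; print(h,np.mean(h,0),np.arctan2(*(h[0]-h[1])[:2][::-1])-np.pi/2)
c=[onz(p,u,.016) for u in [(249,117),(334,117),(331,226),(249,225)]]; print(c,np.mean(c,0))
m=(np.mean(h,0)+np.mean(c,0))/2
goto([m[0],m[1],.106],.26)
E
```

```text
[array([0.5478, 0.2947, 0.132 ]), array([0.5882, 0.1453, 0.132 ])] [0.568 0.22  0.132] 0.2640930319264174
[array([0.4923, 0.28  , 0.016 ]), array([0.6065, 0.3113, 0.016 ]), array([0.6492, 0.1561, 0.016 ]), array([0.5299, 0.1261, 0.016 ])] [0.5695 0.2184 0.016 ]
shift(tool now, units20mm) [-0.12  0.78  9.72] twist/pi [-0.     -0.     -0.0004] yaw_now 0.259 q6 0.02 at [0.5531 0.2176 0.3003]
```

>>> apply_moves(
  delta_pos=[
    [-0.12,0.78,0],
    [0,0,1],
    [0,0,1],
    [0,0,1],
    [0,0,1],
    [0,0,1],
    [0,0,1],
    [0,0,1],
    [0,0,1],
    [0,0,1],
    [0,0,0.7],
    [0,0,0],
  ],
  twist=[
    [0,0,0],
    [0,0,0],
    [0,0,0],
    [0,0,0],
    [0,0,0],
    [0,0,0],
    [0,0,0],
    [0,0,0],
    [0,0,0],
    [0,0,0],
    [0,0,0],
    [0,0,0],
  ],
  hand=[1,1,1,1,1,1,1,1,1,1,1,1],
)

```text
time_s: 6.15
eef_pos: [0.5678, 0.219, 0.1047]
orientation: [-1.917, -2.487, 0.004]
ft_force: [-0.7, 0.0, 0.5]
grip_width: 1.003
gripper_force: 0.0
```

>>> apply_moves(
  delta_pos=[
    [0,0,0],
    [0,0,0],
    [0,0,0],
    [0,0,0],
    [0,0,0],
    [0,0,0],
    [0,0,0],
    [0,0,0],
    [0,0,0],
    [0,0,0],
  ],
  twist=[
    [0,0,0],
    [0,0,0],
    [0,0,0],
    [0,0,0],
    [0,0,0],
    [0,0,0],
    [0,0,0],
    [0,0,0],
    [0,0,0],
    [0,0,0],
  ],
  hand=[0.5,0,-0.4,-0.6,-0.7,-0.8,-0.9,-1,-1,-1],
  newtons=40,
)

```text
time_s: 7.15
eef_pos: [0.5688, 0.2192, 0.1063]
orientation: [-1.919, -2.487, 0.0]
ft_force: [-0.9, -0.2, -0.5]
grip_width: 0.151
gripper_force: 0.0
```

>>> apply_moves(
  delta_pos=[
    [0,0,0],
    [0,0,0],
    [0,0,0],
    [0,0,-0.1],
    [0,0,-0.25],
    [0,0,-0.4],
    [0,0,-0.6],
    [0,0,-0.7],
    [0,0,-0.7],
    [0,0,-0.7],
    [0,0,-0.7],
    [0,0,-0.7],
  ],
  twist=[
    [0,0,0],
    [0,0,0],
    [0,0,0],
    [0,0,0],
    [0,0,0],
    [0,0,0],
    [0,0,0],
    [0,0,0],
    [0,0,0],
    [0,0,0],
    [0,0,0],
    [0,0,0],
  ],
  hand=[-1,-1,-1,-1,-1,-1,-1,-1,-1,-1,-1,-1],
)

```text
time_s: 8.35
eef_pos: [0.5689, 0.2193, 0.205]
orientation: [1.918, 2.487, 0.001]
ft_force: [0.4, 0.5, -4.6]
grip_width: 0.13
gripper_force: 40.0
```

>>> apply_moves(
  delta_pos=[
    [0,0,-0.7],
    [0,0,-0.7],
    [0,0,-0.5],
    [0,0,-0.3],
    [0,0,-0.1],
    [0,0,0],
    [0,0,0],
  ],
  twist=[
    [0,0,0],
    [0,0,0],
    [0,0,0],
    [0,0,0],
    [0,0,0],
    [0,0,0],
    [0,0,0],
  ],
  hand=[-1,-1,-1,-1,-1,-1,-1],
)

```text
time_s: 9.05
eef_pos: [0.5685, 0.2192, 0.2487]
orientation: [-1.919, -2.487, 0.001]
ft_force: [0.2, 0.1, -4.7]
grip_width: 0.127
gripper_force: 40.0
```

```bash
python3 - <<'E'
from h import *
goto([.562,-.207,.25],0.015)
print(ctrl.get_obs()['ft_force'])
E
```

```text
shift(tool now, units20mm) [-20.53  -5.72  -0.06] twist/pi [-0.0003  0.      0.0769] yaw_now 0.257 q6 0.01 at [0.5685 0.2192 0.2487]
[ 0.22609095  0.14929493 -4.67651666]
```

```bash
python3 - <<'E'
from h import *
np.set_printoptions(precision=4,suppress=True)
p=cam('top'); im=p['color']; cv2.imwrite('pics/t2.png',im)
K=8; x0,y0,x1,y1=300,168,412,236
c=cv2.resize(im[y0:y1,x0:x1],None,fx=K,fy=K,interpolation=cv2.INTER_CUBIC).astype(float)
px=lambda u:((u[0]+.5)/K-.5+x0,(u[1]+.5)/K-.5+y0)
f=c.reshape(-1,3); ref=c[(202-y0)*K,(338-x0)*K]; print('floor bgr',ref)
m=(np.abs(c-ref).max(2)<28).astype(np.uint8)
def big(m):
    m=cv2.morphologyEx(m,cv2.MORPH_OPEN,np.ones((9,9)))
    cs,_=cv2.findContours(m,cv2.RETR_EXTERNAL,cv2.CHAIN_APPROX_NONE); return max(cs,key=cv2.contourArea)
def rep(n,m,z):
    b=cv2.boxPoints(cv2.minAreaRect(big(m))); q=[onz(p,px(u),z) for u in b]
    e=[q[(i+1)%4]-q[i] for i in range(4)]
    print(n,np.mean(q,0),[ (round(np.linalg.norm(v),4),round(np.degrees(np.arctan2(v[1],v[0])),2)) for v in e])
rep('floor',m,.02)
w=(c.min(2)>185).astype(np.uint8); w[:, (375-x0)*K:]=0; w[:(176-y0)*K]=0
rep('kerb',w,.03)
cv2.imwrite('pics/t2c.png',c.clip(0,255))
g=cv2.cvtColor(c.clip(0,255).astype(np.uint8),cv2.COLOR_BGR2GRAY)
for r in cv2.HoughCircles(cv2.GaussianBlur(g,(0,0),4),cv2.HOUGH_GRADIENT,1,200,param1=60,param2=15,minRadius=44,maxRadius=72)[0][:3]: print('circ',r,onz(p,px(r[:2]),.085))
E
```

```text
floor bgr [101.  94.  91.]
floor [ 0.5525 -0.3419  0.02  ] [(np.float64(0.2286), np.float64(-91.02)), (np.float64(0.213), np.float64(175.9)), (np.float64(0.2231), np.float64(88.88)), (np.float64(0.2124), np.float64(-2.62))]
kerb [ 0.5227 -0.159   0.03  ] [(np.float64(0.075), np.float64(-3.04)), (np.float64(0.1064), np.float64(-92.33)), (np.float64(0.075), np.float64(176.25)), (np.float64(0.1055), np.float64(87.65))][ WARN:0@0.978] global loadsave.cpp:1063 imwrite_ Unsupported depth image for selected encoder is fallbacked to CV_8U.
Traceback (most recent call last):
TypeError: 'NoneType' object is not subscriptable
```

View pics/t2c.png

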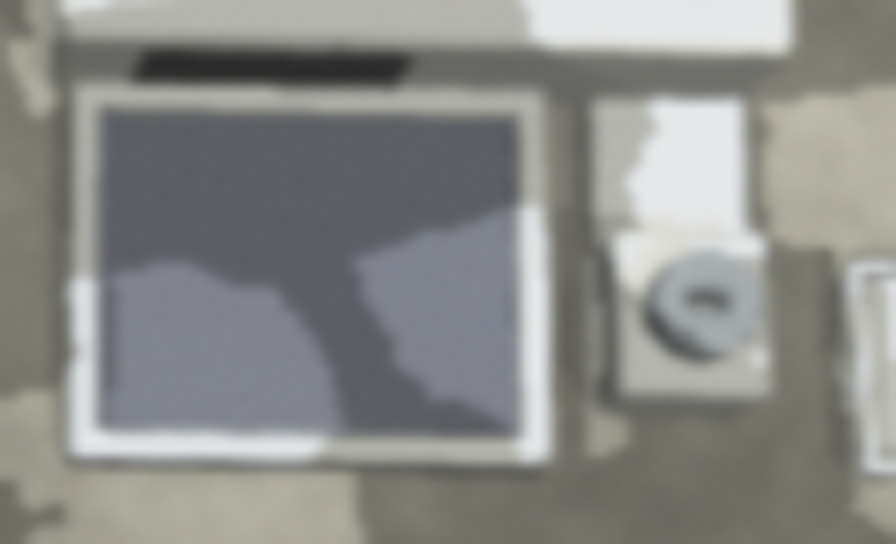

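The enlarged view shows arm shadows on the deck. The kerb's outer corners are at (73,90), (545,88), (552,462) and (70,458), the floor corners at (100,110), (518,115), (520,435) and (97,430), and the slot at (709,298).

```bash
python3 - <<'E'
from h import *
np.set_printoptions(precision=4,suppress=True)
p=cam('top');K=8
P=lambda u,z:onz(p,((u[0]+.5)/K-.5+300,(u[1]+.5)/K-.5+168),z)
for n,c,z in [('kerb',[(73,90),(545,88),(552,462),(70,458)],.03),('floor',[(100,110),(518,115),(520,435),(97,430)],.02)]:
    q=np.array([P(u,z) for u in c]); ang=[np.arctan2(*v[:2]) for v in (q[0]-q[1],q[3]-q[2])]
    print(n,q.mean(0),'yaw',-np.array(ang), q[0]-q[2],q[1]-q[3])
s=P((709,298),.085); print('slot',s,'deck from slot yaw0',s+[.02,.155,0], 'yaw-.02', s+R.from_euler('z',-.02).apply([.02,.155,0]))
goto([.562,-.207,.25],-.02)
E
```

```text
kerb [ 0.5622 -0.2077  0.03  ] yaw [-0.0137 -0.0277] [0.1634 0.1951 0.    ] [ 0.1551 -0.2073  0.    ]
floor [ 0.5648 -0.2086  0.02  ] yaw [-0.0304 -0.0312] [0.1438 0.1723 0.    ] [ 0.1328 -0.1847  0.    ]
slot [ 0.5378 -0.3613  0.085 ] deck from slot yaw0 [ 0.5578 -0.2063  0.085 ] yaw-.02 [ 0.5609 -0.2067  0.085 ]
shift(tool now, units20mm) [-20.53  -5.73  -0.06] twist/pi [-0.0003  0.      0.0881] yaw_now 0.257 q6 0.01 at [0.5685 0.2192 0.2488]
```

>>> apply_moves(
  delta_pos=[
    [-0.1,-0.03,0],
    [-0.25,-0.07,0],
    [-0.45,-0.12,0],
    [-0.65,-0.18,0],
    [-0.8,-0.22,0],
    [-0.8,-0.22,0],
    [-0.8,-0.22,0],
    [-0.8,-0.22,0],
    [-0.8,-0.22,0],
    [-0.8,-0.22,0],
    [-0.8,-0.22,0],
    [-0.8,-0.22,0],
  ],
  twist=[
    [0,0,0],
    [0,0,0],
    [0,0,0],
    [0,0,0],
    [0,0,0],
    [0,0,0],
    [0,0,0],
    [0,0,0],
    [0,0,0],
    [0,0,0],
    [0,0,0],
    [0,0,0],
  ],
  hand=[-1,-1,-1,-1,-1,-1,-1,-1,-1,-1,-1,-1],
)

```text
time_s: 10.35
eef_pos: [0.5668, 0.055, 0.2493]
orientation: [1.919, 2.487, -0.0]
ft_force: [0.5, 0.2, -4.7]
grip_width: 0.132
gripper_force: 40.0
```

>>> apply_moves(
  delta_pos=[
    [-0.8,-0.22,0],
    [-0.8,-0.22,0],
    [-0.8,-0.22,0],
    [-0.8,-0.22,0],
    [-0.8,-0.22,0],
    [-0.8,-0.22,0],
    [-0.8,-0.22,0],
    [-0.8,-0.22,0],
    [-0.8,-0.22,0],
    [-0.8,-0.22,0],
    [-0.8,-0.22,0],
    [-0.8,-0.22,0],
  ],
  twist=[
    [0,0,0],
    [0,0,0],
    [0,0,0],
    [0,0,0],
    [0,0,0],
    [0,0,0],
    [0,0,0],
    [0,0,0],
    [0,0,0],
    [0,0,0],
    [0,0,0],
    [0,0,0],
  ],
  hand=[-1,-1,-1,-1,-1,-1,-1,-1,-1,-1,-1,-1],
)

```text
time_s: 11.55
eef_pos: [0.5645, -0.1441, 0.2493]
orientation: [-1.919, -2.487, -0.0]
ft_force: [0.3, 0.4, -5.6]
grip_width: 0.13
gripper_force: 40.0
```

>>> apply_moves(
  delta_pos=[
    [-0.8,-0.22,0],
    [-0.8,-0.22,0],
    [-0.6,-0.17,0],
    [-0.45,-0.12,0],
    [-0.25,-0.07,0],
    [-0.15,-0.04,0],
    [0,0,0],
  ],
  twist=[
    [0,0,0],
    [0,0,0],
    [0,0,0],
    [0,0,0],
    [0,0,0],
    [0,0,0],
    [0,0,0],
  ],
  hand=[-1,-1,-1,-1,-1,-1,-1],
)

```text
time_s: 12.25
eef_pos: [0.5638, -0.206, 0.2493]
orientation: [-1.919, -2.487, -0.0]
ft_force: [0.3, 0.2, -5.0]
grip_width: 0.129
gripper_force: 40.0
```

>>> apply_moves(
  delta_pos=[
    [0,0,0],
    [0,0,0],
    [0,0,0],
    [0,0,0],
    [0,0,0],
    [0,0,0],
    [0,0,0],
    [0,0,0],
    [0,0,0],
    [0,0,0],
  ],
  twist=[
    [0,0,0.005],
    [0,0,0.01],
    [0,0,0.012],
    [0,0,0.013],
    [0,0,0.013],
    [0,0,0.012],
    [0,0,0.01],
    [0,0,0.008],
    [0,0,0.005],
    [0,0,0],
  ],
  hand=[-1,-1,-1,-1,-1,-1,-1,-1,-1,-1],
)

```text
time_s: 13.25
eef_pos: [0.5638, -0.2058, 0.2493]
orientation: [2.244, 2.199, 0.0]
ft_force: [-0.5, -1.4, -5.4]
grip_width: 0.126
gripper_force: 40.0
```

```bash
python3 - <<'E'
from h import *
p=cam('wrist'); q=cam('scene')
cv2.imwrite('pics/w3.png',np.hstack([cv2.resize(p['color'],None,fx=.7,fy=.7),cv2.resize(q['color'][130:340,80:340],(392,294))]))
cv2.imwrite('pics/w3w.png',p['color'])
goto([.562,-.207,.127],-.025)
E
```

```text
shift(tool now, units20mm) [-0.06 -0.09  6.12] twist/pi [0.     0.     0.0018] yaw_now -0.019 q6 -0.43 at [ 0.5638 -0.2059  0.2493]
```

View pics/w3.png

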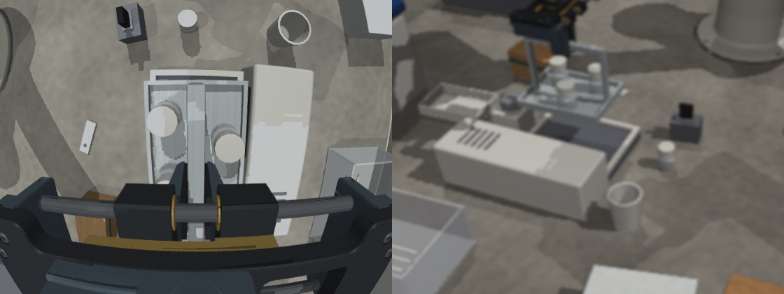

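The wrist view shows the caddy level over the deck with the pots upright. The kerb's far corners are at about (151,71) and (248,71), and the caddy's far rim spans (146,81) to (247,81), at 0.7 scale.

```bash
python3 - <<'E'
from h import *
np.set_printoptions(precision=4,suppress=True)
p=cam('wrist')
for X in [(.642,-.107,.03),(.482,-.107,.03)]:
    print('pred',proj(p,R.from_euler('z',-.025).apply(np.array(X)-[.562,-.207,0])+[.562,-.207,0]))
for u in [(151,71),(248,71),(248,66)]: print(onz(p,np.array(u)/.7,.03))
i=p['color'][85:125,195:375]; cv2.imwrite('pics/k.png',cv2.resize(i,None,fx=4.4,fy=4.4,interpolation=cv2.INTER_CUBIC))
E
```

```text
pred [345.4466 100.1827]
pred [211.8673  99.3418]
[ 0.4892 -0.1079  0.03  ]
[ 0.6554 -0.1102  0.03  ]
[ 0.6554 -0.1015  0.03  ]
```

View pics/k.png

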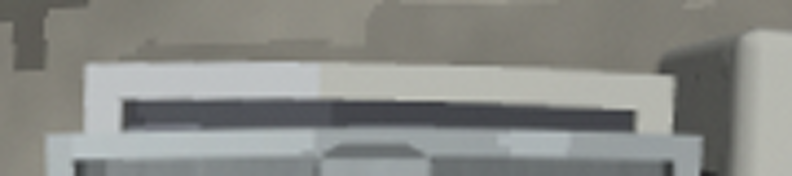

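>>> apply_moves(
  delta_pos=[
    [-0.1,0.03,0.1],
    [0,0,0.3],
    [0,0,0.5],
    [0,0,0.6],
    [0,0,0.7],
    [0,0,0.7],
    [0,0,0.7],
    [0,0,0.7],
    [0,0,0.6],
    [0,0,0.4],
    [0,0,0.3],
    [0,0,0.15],
  ],
  twist=[
    [0,0,0.005],
    [0,0,0],
    [0,0,0],
    [0,0,0],
    [0,0,0],
    [0,0,0],
    [0,0,0],
    [0,0,0],
    [0,0,0],
    [0,0,0],
    [0,0,0],
    [0,0,0],
  ],
  hand=[-1,-1,-1,-1,-1,-1,-1,-1,-1,-1,-1,-1],
)

```text
time_s: 14.6
eef_pos: [0.5643, -0.208, 0.1338]
orientation: [-2.26, -2.181, 0.0]
ft_force: [0.1, -0.3, -5.3]
grip_width: 0.125
gripper_force: 40.0
```

>>> apply_moves(
  delta_pos=[
    [0,0,0.08],
    [0,0,0.08],
    [0,0,0.06],
    [0,0,0.06],
    [0,0,0],
  ],
  twist=[
    [0,0,0],
    [0,0,0],
    [0,0,0],
    [0,0,0],
    [0,0,0],
  ],
  hand=[-1,-1,-1,-1,-1],
)

```text
time_s: 15.1
eef_pos: [0.5643, -0.208, 0.1287]
orientation: [2.26, 2.182, 0.0]
ft_force: [-0.5, -0.3, -4.6]
grip_width: 0.126
gripper_force: 40.0
```

>>> apply_moves(
  delta_pos=[
    [0,0,0.05],
    [0,0,0.05],
    [0,0,0.04],
    [0,0,0],
  ],
  twist=[
    [0,0,0],
    [0,0,0],
    [0,0,0],
    [0,0,0],
  ],
  hand=[-1,-1,-1,-1],
)

```text
time_s: 15.5
eef_pos: [0.5643, -0.208, 0.1261]
orientation: [2.26, 2.182, -0.0]
ft_force: [-3.1, 0.7, 0.1]
grip_width: 0.13
gripper_force: 40.0
```

>>> apply_moves(
  delta_pos=[
    [0,0,0],
    [0,0,0],
    [0,0,0],
    [0,0,0],
    [0,0,0],
    [0,0,0],
    [0,0,0],
    [0,0,0],
  ],
  twist=[
    [0,0,0],
    [0,0,0],
    [0,0,0],
    [0,0,0],
    [0,0,0],
    [0,0,0],
    [0,0,0],
    [0,0,0],
  ],
  hand=[-0.7,-0.65,-0.6,-0.4,-0.2,-0.2,-0.2,-0.2],
)

```text
time_s: 16.3
eef_pos: [0.5643, -0.208, 0.1259]
orientation: [-2.26, -2.182, 0.0]
ft_force: [-0.1, -0.1, -0.7]
grip_width: 0.397
gripper_force: 0.0
```

>>> apply_moves(
  delta_pos=[
    [0,0,-0.3],
    [0,0,-0.8],
    [0,0,-1],
    [0,0,-1],
    [0,0,-1],
    [0,0,-1],
    [0,0,-1],
    [0,0,-1],
  ],
  twist=[
    [0,0,0],
    [0,0,0],
    [0,0,0],
    [0,0,0],
    [0,0,0],
    [0,0,0],
    [0,0,0],
    [0,0,0],
  ],
  hand=[-0.2,-0.2,-0.2,-0.2,-0.2,-0.2,-0.2,-0.2],
)

```text
time_s: 17.1
eef_pos: [0.5642, -0.2079, 0.2693]
orientation: [2.26, 2.181, 0.0]
ft_force: [0.7, 0.2, -1.3]
grip_width: 0.401
gripper_force: 0.0
```

```bash
python3 - <<'E'
from h import *
np.set_printoptions(precision=4,suppress=True)
p=cam('wrist'); cv2.imwrite('pics/w4.png',p['color'])
for t,z in [('key_grip',.078),('key_stand',.05),('key_slot',.085)]:
    for d in ctrl.mark_of(t,p)[:2]: print(t,round(d['confidence'],2),np.round(d['location'],1),onz(p,d['location'],z))
goto([.45,-.015,.22],0)
E
```

```text
key_grip 0.97 [174.7  26.6] [ 0.4516 -0.0167  0.078 ]
key_stand 0.75 [194.6  41. ] [ 0.4679 -0.0307  0.05  ]
key_stand 0.35 [261.8 345.9] [ 0.528  -0.4662  0.05  ]
shift(tool now, units20mm) [ 9.44 -6.06  2.4 ] twist/pi [ 0.0002  0.0001 -0.0113] yaw_now -0.035 q6 -0.42 at [ 0.5644 -0.2079  0.2682]
```

View pics/w4.png

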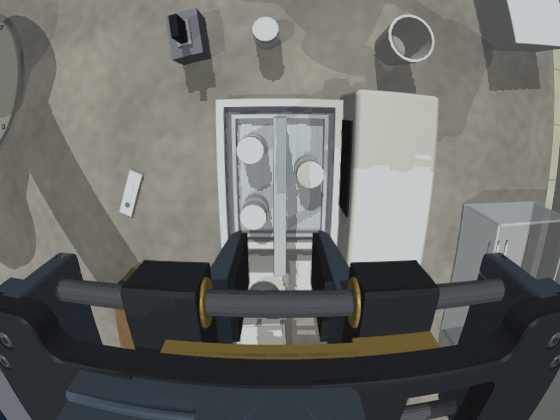

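The wrist view shows the caddy inside the kerb with even gaps (217–345 outer, 232–328 caddy) and three upright pots. The key stand is at (190,35). Next I move over the key.

>>> apply_moves(
  delta_pos=[
    [0.95,-0.6,0.2],
    [0.95,-0.6,0.2],
    [0.95,-0.6,0.2],
    [0.95,-0.6,0.2],
    [0.95,-0.6,0.2],
    [0.95,-0.6,0.2],
    [0.95,-0.6,0.2],
    [0.95,-0.6,0.2],
    [0.95,-0.6,0.2],
    [0.95,-0.6,0.2],
    [0,0,0],
  ],
  twist=[
    [0,0,0],
    [0,0,0],
    [0,0,0],
    [0,0,0],
    [0,0,0],
    [0,0,0],
    [0,0,0],
    [0,0,0],
    [0,0,0],
    [0,0,0],
    [0,0,0],
  ],
  hand=[0,0,0,0,0,0,0,0,0,0,0],
)

```text
time_s: 18.4
eef_pos: [0.4488, -0.012, 0.2267]
orientation: [-2.257, -2.181, 0.003]
ft_force: [-0.9, -0.3, -0.2]
grip_width: 0.499
gripper_force: 0.0
```

```bash
python3 - <<'E'
from h import *
np.set_printoptions(precision=4,suppress=True)
p=cam('wrist'); cv2.imwrite('pics/w5.png',p['color'])
for t,z in [('key_grip',.078),('key_stand',.0)]:
    for d in ctrl.mark_of(t,p)[:2]: print(t,round(d['confidence'],2),np.round(d['location'],1),onz(p,d['location'],z))
u=ctrl.mark_of('key_grip',p)[0]['location']; x,y=int(u[0]),int(u[1]); x=max(x,70); y=max(y,52)
print('crop',x-70,y-52); cv2.imwrite('pics/w5c.png',cv2.resize(p['color'][y-52:y+53,x-70:x+70],None,fx=5,fy=5,interpolation=cv2.INTER_CUBIC))
goto([.4516,-.0167,.22],0)
E
```

```text
key_grip 0.82 [284.7 201.7] [ 0.4534 -0.0207  0.078 ]
key_stand 0.57 [286.  184.4] [ 0.4559 -0.0199  0.    ]
crop 214 149
shift(tool now, units20mm) [-0.12  0.01  0.39] twist/pi [-0.      0.     -0.0114] yaw_now -0.036 q6 -0.13 at [ 0.4515 -0.0143  0.2277]
```

View pics/w5c.png

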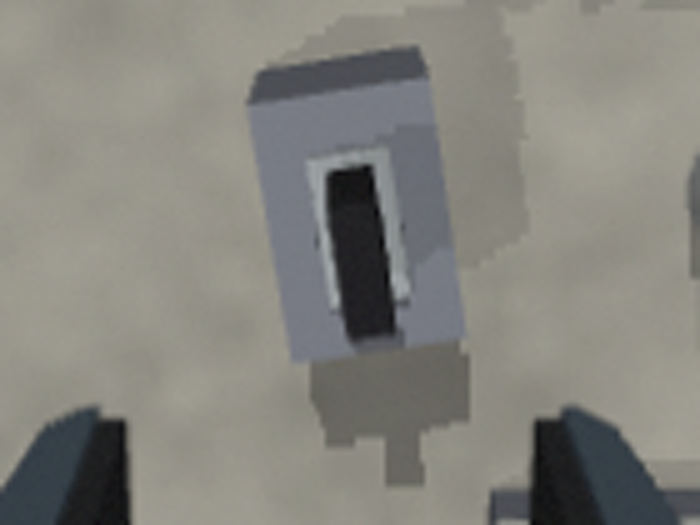

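The crop shows the stand's top corners at (250,103), (430,80), (465,340) and (293,360), the key's grip top face at (330,205), (378,200), (397,338) and (350,342), and the flange at (305,158)–(390,148). The key is turned about 8.6° in the picture.

```bash
python3 - <<'E'
from h import *
np.set_printoptions(precision=4,suppress=True)
p=cam('wrist')
P=lambda u,z:onz(p,((u[0]+.5)/5-.5+214,(u[1]+.5)/5-.5+149),z)
for n,c,z in [('stand',[(250,103),(430,80),(465,340),(293,360)],.05),('grip',[(330,205),(378,200),(397,338),(350,342)],.09)]:
    q=np.array([P(u,z) for u in c]); v=[q[0]-q[3],q[1]-q[2]]
    print(n,q.mean(0),[(np.linalg.norm(a),np.arctan2(a[1],a[0])-np.pi/2) for a in v],np.linalg.norm(q[0]-q[1]))
g=q.mean(0); goto([g[0],g[1],.2],.13)
E
```

```text
stand [ 0.458  -0.0215  0.05  ] [(np.float64(0.05975298758209717), np.float64(0.11722187724047473)), (np.float64(0.0600667595461784), np.float64(0.11419180396949913))] 0.03948927718439559
grip [ 0.4581 -0.0215  0.09  ] [(np.float64(0.028491737468447444), np.float64(0.10687036411768003)), (np.float64(0.028665567075086423), np.float64(0.10716141610998986))] 0.009440121606165613
shift(tool now, units20mm) [-0.34  0.34  1.39] twist/pi [ 0.      0.     -0.0529] yaw_now -0.036 q6 -0.13 at [ 0.4515 -0.0144  0.2278]
```

>>> apply_moves(
  delta_pos=[
    [-0.34,0.34,0],
    [0,0,0],
    [0,0,1],
    [0,0,1],
    [0,0,1],
    [0,0,1],
    [0,0,1],
    [0,0,1],
    [0,0,1],
    [0,0,0.8],
    [0,0,0.5],
    [0,0,0],
  ],
  twist=[
    [0,0,-0.0235],
    [0,0,-0.023],
    [0,0,0],
    [0,0,0],
    [0,0,0],
    [0,0,0],
    [0,0,0],
    [0,0,0],
    [0,0,0],
    [0,0,0],
    [0,0,0],
    [0,0,0],
  ],
  hand=[0,0,0,0,0,0,0,0,0,0,0,0],
)

```text
time_s: 19.85
eef_pos: [0.4574, -0.0212, 0.061]
orientation: [-2.095, -2.339, 0.002]
ft_force: [-0.6, 0.0, 0.5]
grip_width: 0.501
gripper_force: 0.0
```

```bash
python3 - <<'E'
from h import *
goto([.458,-.0215,.061],.11)
p=cam('wrist'); cv2.imwrite('pics/w6.png',p['color'][200:420,140:420])
E
```

```text
shift(tool now, units20mm) [-0.02  0.03 -0.  ] twist/pi [-0.0006 -0.0001  0.    ] yaw_now 0.11 q6 -0.29 at [ 0.4574 -0.0212  0.061 ]
```

Close gently; 30 N holds it well enough for pushing and turning.

>>> apply_moves(
  delta_pos=[
    [0,0,0],
    [0,0,0],
    [0,0,0],
    [0,0,0],
    [0,0,0],
    [0,0,0],
    [0,0,0],
    [0,0,0],
    [0,0,0],
    [0,0,0],
  ],
  twist=[
    [0,0,0],
    [0,0,0],
    [0,0,0],
    [0,0,0],
    [0,0,0],
    [0,0,0],
    [0,0,0],
    [0,0,0],
    [0,0,0],
    [0,0,0],
  ],
  hand=[-0.3,-0.6,-1,-1,-1,-1,-1,-1,-1,-1],
  newtons=30,
)

```text
time_s: 20.9
eef_pos: [0.4573, -0.0208, 0.062]
orientation: [-2.095, -2.34, 0.001]
ft_force: [-3.7, -0.7, 5.5]
grip_width: 0.107
gripper_force: 30.0
```

>>> apply_moves(
  delta_pos=[
    [0,0,0],
    [0,0,-0.3],
    [0,0,-0.6],
    [0,0,-1],
    [0,0,-1],
    [0,0,-1],
    [0,0,-1],
    [0,0,-1],
    [0,0,-1],
    [0,0,-1],
    [0,0,-0.5],
    [0,0,0],
  ],
  twist=[
    [0,0,0],
    [0,0,0],
    [0,0,0],
    [0,0,0],
    [0,0,0],
    [0,0,0],
    [0,0,0],
    [0,0,0],
    [0,0,0],
    [0,0,0],
    [0,0,0],
    [0,0,0],
  ],
  hand=[-1,-1,-1,-1,-1,-1,-1,-1,-1,-1,-1,-1],
)

```text
time_s: 22.1
eef_pos: [0.4584, -0.021, 0.231]
orientation: [2.094, 2.339, 0.002]
ft_force: [0.4, -1.0, -0.7]
grip_width: 0.107
gripper_force: 30.0
```

```bash
python3 - <<'E'
from h import *
o=ctrl.get_obs(); print(o['grip_width'],o['gripper_force'],o['ft_force'])
goto([.538,-.361,.25],-.03)
goto([.47,-.361,.25],-.03)
E
```

```text
0.1069934566966022 29.986249208450317 [ 0.3930708  -0.99289665 -0.66231927]
shift(tool now, units20mm) [-17.34   2.08  -0.93] twist/pi [0.0008 0.0002 0.0447] yaw_now 0.111 q6 -0.29 at [ 0.4584 -0.021   0.231 ]
shift(tool now, units20mm) [-16.96  -1.3   -0.94] twist/pi [0.0008 0.0002 0.0447] yaw_now 0.111 q6 -0.29 at [ 0.4584 -0.021   0.231 ]
```

>>> apply_moves(
  delta_pos=[
    [-0.96,0.02,-0.1],
    [-0.96,0.02,-0.1],
    [-0.96,0.02,-0.1],
    [-0.96,0.02,-0.1],
    [-0.96,0.02,0],
    [-0.96,0.02,0],
    [-0.96,0.02,0],
    [-0.96,0.02,0],
    [-0.96,0.02,0],
    [-0.96,0.02,0],
    [-0.96,0.02,0],
    [-0.96,0.02,0],
  ],
  twist=[
    [0,0,0],
    [0,0,0],
    [0,0,0],
    [0,0,0],
    [0,0,0],
    [0,0,0],
    [0,0,0],
    [0,0,0],
    [0,0,0],
    [0,0,0],
    [0,0,0],
    [0,0,0],
  ],
  hand=[-1,-1,-1,-1,-1,-1,-1,-1,-1,-1,-1,-1],
)

```text
time_s: 23.3
eef_pos: [0.4879, -0.2506, 0.2375]
orientation: [-2.095, -2.34, 0.0]
ft_force: [0.8, 0.2, 0.3]
grip_width: 0.111
gripper_force: 30.0
```

>>> apply_moves(
  delta_pos=[
    [-0.96,0.3,0],
    [-0.96,0.3,0],
    [-0.96,0.3,0],
    [-0.96,0.3,0],
    [-0.96,0.3,0],
    [-0.95,0.3,0],
    [0,0,0],
    [0,0,0],
    [0,0,0],
  ],
  twist=[
    [0,0,0],
    [0,0,0],
    [0,0,0],
    [0,0,0],
    [0,0,0.015],
    [0,0,0.015],
    [0,0,0.015],
    [0,0,0],
    [0,0,0],
  ],
  hand=[-1,-1,-1,-1,-1,-1,-1,-1,-1],
)

```text
time_s: 24.2
eef_pos: [0.5354, -0.3602, 0.2377]
orientation: [-2.254, -2.188, 0.0]
ft_force: [-0.4, 0.6, -0.3]
grip_width: 0.107
gripper_force: 30.0
```

```bash
python3 - <<'E'
from h import *
np.set_printoptions(precision=4,suppress=True)
p=cam('wrist'); cv2.imwrite('pics/w7.png',p['color'])
pr=proj(p,(.538,-.361,.085)); print(pr)
for d in ctrl.mark_of('key_slot',p)[:2]: print(round(d['confidence'],2),np.round(d['location'],1),onz(p,d['location'],.085))
x,y=int(pr[0]),int(pr[1]); print('crop',x-70,y-42)
cv2.imwrite('pics/w7c.png',cv2.resize(p['color'][y-42:y+63,x-70:x+70],None,fx=5,fy=5,interpolation=cv2.INTER_CUBIC))
goto([.538,-.361,.25],-.03)
E
```

```text
[282.0819 193.341 ]
0.85 [282.  196.8] [ 0.5378 -0.3647  0.085 ]
crop 212 151
shift(tool now, units20mm) [-0.05  0.13 -0.6 ] twist/pi [-0.     -0.      0.0002] yaw_now -0.029 q6 -0.65 at [ 0.5354 -0.3599  0.2379]
```

View pics/w7c.png

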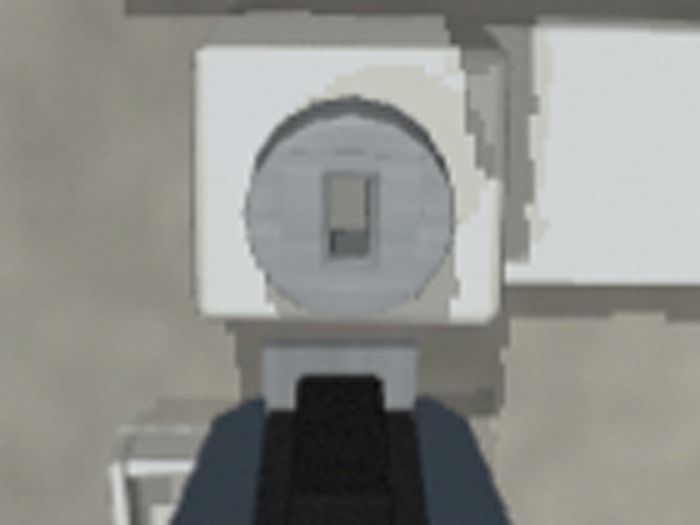

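The crop shows the slot outline at (322,172)–(380,266), upright in the picture, so it is aligned with the tool. Its centre is (350.5,218.5), and the switch's top face is centred at about (350.5,215). The held key's flange spans x 263–418 with its front edge at y 345.

```bash
python3 - <<'E'
from h import *
np.set_printoptions(precision=4,suppress=True)
p=cam('wrist'); o=ctrl.get_obs(); e=o['eef_pos']
P=lambda u,z:onz(p,((u[0]+.5)/5-.5+212,(u[1]+.5)/5-.5+151),z)
s=P((350.5,218.5),.085); c=P((350.5,215),.085); print('slot',s,c,'slot size',P((322,172),.085)-P((380,266),.085))
zf=e[2]-.008
a,b=P((263,347),zf),P((418,347),zf); print('flange width',np.linalg.norm(a-b),'mid-edge rel tcp',(a+b)/2-e,'yaw',np.arctan2(*(b-a)[:2][::-1]))
goto([s[0],s[1],.13],-.029)
E
```

```text
slot [ 0.5377 -0.3618  0.085 ] [ 0.5377 -0.3611  0.085 ] slot size [-0.0114  0.0203  0.    ]
flange width 0.01810561141287697 mid-edge rel tcp [ 0.0009  0.0195 -0.008 ] yaw -0.02770998094591769
shift(tool now, units20mm) [-0.09  0.11  5.4 ] twist/pi [ 0.      0.     -0.0002] yaw_now -0.03 q6 -0.65 at [ 0.5355 -0.3598  0.238 ]
```

```bash
python3 - <<'E'
from h import *
np.set_printoptions(precision=2,suppress=True)
p=cam('wrist'); o=ctrl.get_obs(); e=o['eef_pos']; g=cv2.cvtColor(p['color'],cv2.COLOR_BGR2GRAY)
for c in (268,276,280,284,292): print(c,list(g[212:270,c]))
print('from row 212')
Rz=R.from_euler('z',-.03)
for dy in (.0025,.001,-.0005):
  for dz in (0,.003):
    f=[(0,.017,-.0105+dz),(0,.017,-.0065+dz),(0,.014,-.0065+dz),(0,.014,.0295+dz),(0,-.014,.0295+dz)]
    print(dy,dz,[proj(p,e+Rz.apply(np.array(v)+[.0005,dy,0]))[1].round(1) for v in f])
E
```

```text
268 [np.uint8(158), np.uint8(155), np.uint8(138), np.uint8(120), np.uint8(108), np.uint8(107), np.uint8(101), np.uint8(97), np.uint8(111), np.uint8(133), np.uint8(133), np.uint8(133), np.uint8(132), np.uint8(132), np.uint8(133), np.uint8(132), np.uint8(133), np.uint8(133), np.uint8(132), np.uint8(132), np.uint8(109), np.uint8(45), np.uint8(29), np.uint8(27), np.uint8(26), np.uint8(29), np.uint8(30), np.uint8(31), np.uint8(26), np.uint8(31), np.uint8(28), np.uint8(32), np.uint8(30), np.uint8(29), np.uint8(28), np.uint8(30), np.uint8(26), np.uint8(32), np.uint8(24), np.uint8(28), np.uint8(31), np.uint8(29), np.uint8(29), np.uint8(31), np.uint8(27), np.uint8(27), np.uint8(31), np.uint8(26), np.uint8(26), np.uint8(29), np.uint8(30), np.uint8(27), np.uint8(29), np.uint8(28), np.uint8(26), np.uint8(30), np.uint8(24), np.uint8(26)]
276 [np.uint8(145), np.uint8(142), np.uint8(141), np.uint8(126), np.uint8(108), np.uint8(107), np.uint8(101), np.uint8(95), np.uint8(111), np.uint8(133), np.uint8(132), np.uint8(131), np.uint8(132), np.uint8(111), np.uint8(42), np.uint8(20), np.uint8(24), np.uint
[... 3018 characters left out ...]
9), np.uint8(30), np.uint8(29), np.uint8(30)]
from row 212
0.0025 0 [np.float64(218.6), np.float64(220.8), np.float64(225.7), np.float64(251.2), np.float64(300.3)]
0.0025 0.003 [np.float64(220.3), np.float64(222.5), np.float64(227.5), np.float64(253.8), np.float64(303.5)]
0.001 0 [np.float64(221.0), np.float64(223.3), np.float64(228.1), np.float64(254.0), np.float64(302.7)]
0.001 0.003 [np.float64(222.7), np.float64(225.0), np.float64(229.9), np.float64(256.6), np.float64(305.9)]
-0.0005 0 [np.float64(223.4), np.float64(225.7), np.float64(230.5), np.float64(256.8), np.float64(305.1)]
-0.0005 0.003 [np.float64(225.1), np.float64(227.5), np.float64(232.4), np.float64(259.5), np.float64(308.3)]
```

```bash
python3 - <<'E'
from h import *
goto([.5373,-.3639,.125],-.033)
E
```

```text
shift(tool now, units20mm) [-0.2   0.1   5.65] twist/pi [ 0.    -0.     0.001] yaw_now -0.03 q6 -0.65 at [ 0.5355 -0.3598  0.238 ]
```

>>> apply_moves(
  delta_pos=[
    [-0.2,0.1,0.6],
    [0,0,1],
    [0,0,1],
    [0,0,1],
    [0,0,0.9],
    [0,0,0.7],
    [0,0,0.45],
    [0,0,0],
    [0,0,0],
  ],
  twist=[
    [0,0,0],
    [0,0,0],
    [0,0,0],
    [0,0,0],
    [0,0,0],
    [0,0,0],
    [0,0,0],
    [0,0,0],
    [0,0,0],
  ],
  hand=[-1,-1,-1,-1,-1,-1,-1,-1,-1],
)

```text
time_s: 25.3
eef_pos: [0.5377, -0.3643, 0.1253]
orientation: [2.255, 2.187, 0.0]
ft_force: [-0.4, -0.2, -0.2]
grip_width: 0.108
gripper_force: 30.0
```

>>> apply_moves(
  delta_pos=[
    [0,0,0.1],
    [0,0,0.1],
    [0,0,0.1],
    [0,0,0.1],
    [0,0,0.1],
    [0,0,0.1],
    [0,0,0],
  ],
  twist=[
    [0,0,0],
    [0,0,0],
    [0,0,0],
    [0,0,0],
    [0,0,0],
    [0,0,0],
    [0,0,0],
  ],
  hand=[-1,-1,-1,-1,-1,-1,-1],
)

```text
time_s: 26.0
eef_pos: [0.5372, -0.364, 0.1126]
orientation: [-2.255, -2.187, 0.0]
ft_force: [0.5, 0.7, -0.2]
grip_width: 0.111
gripper_force: 30.0
```

>>> apply_moves(
  delta_pos=[
    [0,0,0.15],
    [0,0,0.15],
    [0,0,0.15],
    [0,0,0.1],
    [0,0,0.1],
    [0,0,0.08],
    [0,0,0],
  ],
  twist=[
    [0,0,0],
    [0,0,0],
    [0,0,0],
    [0,0,0],
    [0,0,0],
    [0,0,0],
    [0,0,0],
  ],
  hand=[-1,-1,-1,-1,-1,-1,-1],
)

```text
time_s: 26.7
eef_pos: [0.5373, -0.364, 0.0981]
orientation: [-2.255, -2.187, 0.0]
ft_force: [-0.7, 0.4, -1.0]
grip_width: 0.107
gripper_force: 30.0
```

>>> apply_moves(
  delta_pos=[
    [0,0,0.04],
    [0,0,0.04],
    [0,0,0.04],
    [0,0,0.04],
    [0,0,0],
  ],
  twist=[
    [0,0,0],
    [0,0,0],
    [0,0,0],
    [0,0,0],
    [0,0,0],
  ],
  hand=[-1,-1,-1,-1,-1],
)

```text
time_s: 27.2
eef_pos: [0.5376, -0.3643, 0.0968]
orientation: [2.254, 2.186, 0.0]
ft_force: [-5.8, 4.8, 22.3]
grip_width: 0.111
gripper_force: 30.0
```

>>> apply_moves(
  delta_pos=[
    [0,0,-0.05],
    [0,-0.011,0],
    [0,-0.011,0],
    [0,-0.011,0],
    [0,-0.011,0],
    [0,-0.011,0],
    [0,0,0],
  ],
  twist=[
    [0,0,0],
    [0,0,0.03],
    [0,0,0.03],
    [0,0,0.03],
    [0,0,0.03],
    [0,0,0.03],
    [0,0,0],
  ],
  hand=[-1,-1,-1,-1,-1,-1,-1],
)

```text
time_s: 27.9
eef_pos: [0.5365, -0.3642, 0.0969]
orientation: [2.706, 1.594, 0.0]
ft_force: [-1.8, 0.6, 8.5]
grip_width: 0.104
gripper_force: 30.0
```

```bash
python3 - <<'E'
from h import *
o=ctrl.get_obs(); print(np.round(o['ft_force'],2),np.round(o['torque'],3))
goto(o['eef_pos'],-1.3)
E
```

```text
[-1.77  0.61  8.53] [-0.079  0.577 -0.052]
shift(tool now, units20mm) [0. 0. 0.] twist/pi [0.0004 0.     0.2528] yaw_now -0.506 q6 -0.18 at [ 0.5365 -0.3642  0.0969]
```

Carrying the switch along with low side forces. Continue.

>>> apply_moves(
  delta_pos=[
    [0,-0.011,0],
    [0,-0.011,0],
    [0,-0.011,0],
    [0,-0.011,0],
    [0,-0.011,0],
    [0,-0.011,0],
    [0,0,0],
  ],
  twist=[
    [0,0,0.03],
    [0,0,0.03],
    [0,0,0.03],
    [0,0,0.03],
    [0,0,0.03],
    [0,0,0.03],
    [0,0,0],
  ],
  hand=[-1,-1,-1,-1,-1,-1,-1],
)

```text
time_s: 28.6
eef_pos: [0.5351, -0.3633, 0.0969]
orientation: [3.043, 0.776, -0.0]
ft_force: [-5.3, -0.4, 10.6]
grip_width: 0.108
gripper_force: 30.0
```

```bash
python3 - <<'E'
from h import *
o=ctrl.get_obs(); print(np.round(o['ft_force'],2),np.round(o['torque'],3))
goto(o['eef_pos'],-1.3)
E
```

```text
[-5.34 -0.37 10.59] [-0.022  1.278 -0.015]
shift(tool now, units20mm) [0. 0. 0.] twist/pi [0.0002 0.0001 0.0728] yaw_now -1.071 q6 0.38 at [ 0.5351 -0.3633  0.0969]
```

>>> apply_moves(
  delta_pos=[
    [0,-0.008,0],
    [0,-0.008,0],
    [0,-0.004,0],
    [0,0,0],
  ],
  twist=[
    [0,0,0.02],
    [0,0,0.02],
    [0,0,0.01],
    [0,0,0],
  ],
  hand=[-1,-1,-1,-1],
)

```text
time_s: 29.0
eef_pos: [0.5349, -0.3628, 0.0969]
orientation: [3.095, 0.539, -0.001]
ft_force: [-5.3, 1.0, 11.0]
grip_width: 0.109
gripper_force: 30.0
```

```bash
python3 - <<'E'
from h import *
o=ctrl.get_obs(); print(np.round(o['ft_force'],2),np.round(o['torque'],3))
goto(o['eef_pos'],-1.3)
E
```

```text
[-5.33  1.04 11.01] [0.166 1.301 0.044]
shift(tool now, units20mm) [0. 0. 0.] twist/pi [0.0001 0.0001 0.0236] yaw_now -1.226 q6 0.54 at [ 0.5349 -0.3628  0.0969]
```

>>> apply_moves(
  delta_pos=[
    [0,-0.004,0],
    [0,-0.004,0],
    [0,-0.004,0],
    [0,0,0],
  ],
  twist=[
    [0,0,0.012],
    [0,0,0.012],
    [0,0,0.012],
    [0,0,0],
  ],
  hand=[-1,-1,-1,-1],
)

```text
time_s: 29.4
eef_pos: [0.5347, -0.3619, 0.0969]
orientation: [-3.12, -0.363, 0.001]
ft_force: [-5.6, 5.4, 13.3]
grip_width: 0.108
gripper_force: 30.0
```

```bash
python3 - <<'E'
from h import *
o=ctrl.get_obs(); print(np.round(o['ft_force'],2),np.round(o['torque'],3))
goto(o['eef_pos'],-1.3)
E
```

```text
[-5.61  5.41 13.29] [1.092 1.144 0.011]
shift(tool now, units20mm) [0. 0. 0.] twist/pi [-0.0002  0.0001 -0.0124] yaw_now -1.339 q6 0.65 at [ 0.5347 -0.3619  0.0969]
```

>>> apply_moves(
  delta_pos=[
    [0,0,0],
    [0,0,0],
    [0,0,0],
  ],
  twist=[
    [0,0,0.012],
    [0,0,0.01],
    [0,0,0],
  ],
  hand=[-1,-1,-1],
)

```text
time_s: 29.7
eef_pos: [0.5348, -0.3615, 0.0968]
orientation: [-3.13, -0.256, 0.001]
ft_force: [-4.7, 8.2, 14.8]
grip_width: 0.109
gripper_force: 30.0
```

```bash
python3 - <<'E'
from h import *
o=ctrl.get_obs(); print(np.round(o['ft_force'],2),np.round(o['torque'],3))
goto(o['eef_pos'],-1.3)
E
```

```text
[-4.68  8.16 14.76] [1.583 1.081 0.253]
shift(tool now, units20mm) [0. 0. 0.] twist/pi [-0.0004  0.0001 -0.0343] yaw_now -1.408 q6 0.72 at [ 0.5348 -0.3615  0.0968]
```

>>> apply_moves(
  delta_pos=[
    [0,0,0],
    [0,0,0],
    [0,0,0],
    [0,0,0],
    [0,0,0],
    [0,0,0],
    [0,0,0],
  ],
  twist=[
    [0,0,-0.02],
    [0,0,0],
    [0,0,0],
    [0,0,0],
    [0,0,0],
    [0,0,0],
    [0,0,0],
  ],
  hand=[-1,-1,-0.7,-0.6,-0.4,-0.4,-0.4],
)

```text
time_s: 30.4
eef_pos: [0.5351, -0.3624, 0.096]
orientation: [-3.121, -0.355, 0.0]
ft_force: [0.0, 0.1, 0.0]
grip_width: 0.298
gripper_force: 0.0
```

>>> apply_moves(
  delta_pos=[
    [0,0,-0.2],
    [0,0,-0.5],
    [0,0,-1],
    [0,0,-1],
    [0,0,-1],
    [0,0,-1],
    [0,0,-1],
    [0,0,-1],
    [0,0,0],
    [0,0,0],
  ],
  twist=[
    [0,0,0],
    [0,0,0],
    [0,0,0],
    [0,0,0],
    [0,0,0],
    [0,0,0],
    [0,0,0],
    [0,0,0],
    [0,0,0],
    [0,0,0],
  ],
  hand=[-0.4,-0.4,-0.4,-0.4,-0.4,-0.4,-0.4,-0.4,-0.4,-0.4],
)

```text
time_s: 31.4
eef_pos: [0.5352, -0.3624, 0.2308]
orientation: [3.121, 0.355, 0.001]
ft_force: [-0.5, 0.0, -0.9]
grip_width: 0.297
gripper_force: 0.0
```

```bash
python3 - <<'E'
from h import *
np.set_printoptions(precision=4,suppress=True)
p=cam('wrist'); cv2.imwrite('pics/w8.png',p['color'])
o=ctrl.get_obs(); print(o['eef_pos'],o['time_s'])
for t,z in [('key_grip',.135),('key_slot',.085),('caddy_handle',.145)]:
    for d in ctrl.mark_of(t,p)[:1]: print(t,round(d['confidence'],2),np.round(d['location'],1),onz(p,d['location'],z))
g=cv2.cvtColor(p['color'],cv2.COLOR_BGR2GRAY); u=proj(p,(.5377,-.3616,.125)); x,y=map(int,u); print('pred key top',u)
m=np.zeros_like(g); m[y-45:y+40,x-45:x+45]=(g[y-45:y+40,x-45:x+45]<45)
n,l,s,c=cv2.connectedComponentsWithStats(m)
for i in np.argsort(-s[1:,4])[:3]+1:
    q=cv2.minAreaRect(np.argwhere(l==i)[:,::-1].astype(np.float32)); b=[onz(p,v,.119) for v in cv2.boxPoints(q)]
    e=[b[1]-b[0],b[2]-b[1]]; print(s[i],np.round(q[0],1),np.mean(b,0),[(np.linalg.norm(v).round(4),np.arctan2(v[1],v[0]).round(3)) for v in e])
E
```

```text
[ 0.5349 -0.3622  0.2299] 31.45
key_grip 0.9 [280.8 197.5] [ 0.5461 -0.3621  0.135 ]
key_slot 0.93 [279.  190.5] [ 0.5399 -0.3619  0.085 ]
caddy_handle 0.65 [114.3 141. ] [ 0.5662 -0.2102  0.145 ]
pred key top [278.0564 203.3717]
[273 181  11  36 361] [278.  198.5] [ 0.5402 -0.3609  0.119 ] [(np.float64(0.0089), np.float64(-1.343)), (np.float64(0.0328), np.float64(-2.911))]
[246 233   9  10  74] [250.  237.5] [ 0.4975 -0.3437  0.119 ] [(np.float64(0.0075), np.float64(-1.338)), (np.float64(0.0091), np.float64(-2.941))]
[305 233   9  10  72] [309.  237.5] [ 0.5101 -0.3978  0.119 ] [(np.float64(0.0075), np.float64(-1.348)), (np.float64(0.0092), np.float64(-2.878))]
```

```bash
python3 -c "
from cell import ctrl
print(ctrl.close_job())"
```

```text
the job is handed in; nothing more can be done
None
```

The job is handed in at about 31 s: the caddy stands released inside the kerb on the deck, and the key was pushed fully in, turned clockwise until the torque rose at the stop, and left in the switch; no verdict came back, and the rotor angle (about 1.05 rad) is inferred from the key's angle and that torque rise, not read directly.

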